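Put the right lid on every food container

ROBOT

A 7-joint arm with a two-finger parallel gripper is mounted at the origin on the work surface. World frame = base frame: x ahead of the robot, y to its left, z up, the work surface at z = 0. Lengths are in m, angles in rad, forces in N, time in s.
With the tool pointing down it reaches from about 0.425 to 0.95 m from the base axis. Payload 4.7 kg.
Tool frame: the origin (TCP) lies on the centre line of the jaws, within the pads' length; the fingertips stand robot.nose_length ahead of it and the grasp point (between the pads) lies 8 mm behind it (robot.nose_length is the distance from the TCP to the fingertips, in m); z points along the fingers, y is the line along which they close (so a half turn about z gives the same grasp; the last joint's range is limited). The gripper opens to 85 mm and grips with 20 to 120 N. Pads are 22 mm wide; open, the fingers measure 114 mm over their backs; the gripper's body (76 mm by 85 mm) begins 54 mm behind the grasp point. The pads swing forward as they close: fully open they stand 13 mm farther back than shut.
Start: joints at [1.242, 0.469, -0.049, 1.532, 0.024, 1.141, -0.082], TCP at [0.199, -0.645, 0.242] pointing down, gripper open.
Joint ranges: [-2.59, 2.59], [-0.33, 1.99], [-1.39, 1.29], [0.1, 2.45], [-1.04, 4.18], [0.21, 1.99], [-2.66, 2.66]. Speed limits (rad/s): [2.57, 2.57, 3.14, 3.14, 3.14, 3.14, 3.14].

INTERFACE

Orientations are given as [roll, pitch, yaw] about the fixed x, y, z axes, in that order (R = Rz(yaw) Ry(pitch) Rx(roll)).
In Python, from plant import robot gives the robot as it stands. Calls block until the motion is done:
- robot.goto(position, orientation): joint-space move of the TCP to a pose.
- robot.move_straight(position, vel=0.15, attitude=None, contact_N=None): straight line of the TCP; attitude=None keeps the orientation; vel is the mean speed in m/s. With contact_N (N) it stops when the force on the tool has changed by that much, and returns True; else False.
- robot.move_joints(angles): joint-space move.
- robot.grip(opening, strength=None): opening from 0.0 (shut) to 1.0 (fully open); strength is the grip in N (None keeps the last); returns when the fingers have stopped.
- robot.sleep(seconds).
- robot.inverse_kinematics(position, orientation): joint angles nearest the present ones, or None.
- robot.sense(): the state.
- robot.grab_frame(name): name is "side" or "top" or "wrist"; returns a dict with "image" (480x640x3 uint8, red, green, blue), "range_z" (480x640 float32, m along the optical axis (not along the pixel's ray), 0 where there is no reading), "fx", "fy", "cx", "cy" (pixels), "dist_coeffs" ([k1, k2, p1, p2, k3] as OpenCV has them; the pictures are not rectified), "R" (3x3) and "t" (3): a world point X has camera coordinates R X + t. Camera axes: x right, y down, z forward; pixel columns grow to the right and rows downward; lengths in m; the calibration is good to about 2 mm. A picture is of the moment at which its call begins.
A pose or a line that the arm cannot do raises robot.IKError and nothing moves.
- robot.close_job(): hands the job in; it is judged then, once.
The state is a dict: "t": time; "joint_pos": joint angles; "joint_velocities": joint speeds; "effort": joint torques, N m; "tcp_pos": TCP position; "tcp_rot": TCP orientation; "wrist_force": force on the tool from outside, world axes, zero at the start; "torque": the same for the moment, N m; "opening": opening from 0.0 (shut) to 1.0 (fully open); "gripper_force": force on a finger pad.
Only numpy, scipy, OpenCV 4.12 (cv2) and the standard library are available. Lean on these libraries where they do the work, as an engineer would, in place of code of your own. Each camera call takes 0.05 s, during which the arm holds its last target. There are 200 camera calls.

TASK

Four clean steel containers stand open on the kitchen table, and their four lids lie among them. Cover every container with the lid that fits it, lying level and fully down all round the rim; lower the lids on rather than dropping them. Leave the containers standing where they are, and do not disturb the sauce bottle and the ladle.

Things in the scene. Friction and masses are not known exactly. Their poses are not given: they have to be found in the camera images.
- lid_small_knob (a point): Small round steel lid lying right side up: disc 90 mm across, 3 mm thick; under it a tapered plug (70 mm across at the disc, 56 at its underside, 9 mm deep) that enters the mouth; on top a black knob 30 mm across, 24 high, on a 16 mm stem 12 high. This point: middle of the knob, 24 mm above the disc's top, 27 above its underside, 36 above the plug's underside; z up. About 90 g.
- lid_medium_knob (a point): Medium round steel lid lying right side up: disc 118 mm across, 3 mm thick; under it a tapered plug (98 mm across at the disc, 84 at its underside, 9 mm deep) that enters the mouth; on top a black knob 30 mm across, 24 high, on a 16 mm stem 12 high. This point: middle of the knob, 24 mm above the disc's top, 27 above its underside, 36 above the plug's underside; z up. About 140 g.
- lid_large_knob (a point): Large round steel lid lying right side up: disc 146 mm across, 3 mm thick; under it a tapered plug (126 mm across at the disc, 112 at its underside, 9 mm deep) that enters the mouth; on top a black knob 30 mm across, 24 high, on a 16 mm stem 12 high. This point: middle of the knob, 24 mm above the disc's top, 27 above its underside, 36 above the plug's underside; z up. About 200 g.
- lid_oblong_bar (a point): Oblong steel lid lying right side up: plate 112 (x) by 180 mm (y), 3 mm thick; under it a tapered plug (86x154 mm at the plate, 72x140 at its underside, 9 mm deep); on top a black bar handle along y, 12 mm wide, 90 long, 14 high, on two feet 80 mm apart. This point: in the bar's middle, 27 mm above the plate's top, 30 above its underside, 39 above the plug's underside; z up. About 200 g.
- pot_small_rim (a point): Small round container: open, empty, upright steel pot standing loose, 84 mm across outside, 76 inside the mouth, 50 mm high. This point: centre of its mouth, level with the top of the rim; z up. With its lid on, the underside of the lid's disc lies on this rim.
- pot_medium_rim (a point): Medium round container: open, empty, upright steel pot standing loose, 112 mm across outside, 104 inside the mouth, 60 mm high. This point: centre of its mouth, level with the top of the rim; z up. With its lid on, the underside of the lid's disc lies on this rim.
- pot_large_rim (a point): Large round container: open, empty, upright steel pot standing loose, 140 mm across outside, 132 inside the mouth, 70 mm high. This point: centre of its mouth, level with the top of the rim; z up. With its lid on, the underside of the lid's disc lies on this rim.
- pot_oblong_rim (a point): Oblong container: open, empty, upright rectangular steel food pan standing loose, 65 mm high, mouth 92 (x) by 160 mm (y) inside, 108 x 176 over its flange. This point: centre of its mouth, level with the top of the rim; z up. With its lid on (long side along long side, either way round) the underside of the lid's plate lies on this rim.
- squeeze_bottle: A red sauce bottle with a white nozzle, standing, 60 mm across, 195 mm high; to be left alone. Origin at the centre of its underside.
- ladle: A steel ladle lying on the table, 340 mm long in all, bowl 80 mm across and 30 mm high; to be left alone. Origin under the centre of its bowl; the handle runs along its -x.

How it is judged:
At the end, for the whole second after the job is handed in: Every lid lies on its own container: centred on the mouth within 10 mm, level within 4 degrees, at its seated height within 5 mm, the oblong lid turned along its pan within 6 degrees (either way round); all released and at rest, the containers upright and within 30 mm of where they stood (horizontal distance between lid_small_knob and pot_small_rim below 0.01 m and z of lid_small_knob in the frame of pot_small_rim between 0.022 and 0.032 m and angle between each of lid_small_knob, lid_medium_knob, lid_large_knob, lid_oblong_bar's own z axis and vertical below 0.07 rad and angle between each of pot_small_rim, pot_medium_rim, pot_large_rim, pot_oblong_rim's own z axis and vertical below 0.05 rad and distance of each of pot_small_rim, pot_medium_rim, pot_large_rim, pot_oblong_rim from where it was at the start of the episode below 0.03 m and linear speed of each of lid_small, lid_medium, lid_large, lid_oblong below 0.02 m/s and horizontal distance between lid_medium_knob and pot_medium_rim below 0.01 m and z of lid_medium_knob in the frame of pot_medium_rim between 0.022 and 0.032 m and horizontal distance between lid_large_knob and pot_large_rim below 0.01 m and z of lid_large_knob in the frame of pot_large_rim between 0.022 and 0.032 m and horizontal distance between lid_oblong_bar and pot_oblong_rim below 0.01 m and z of lid_oblong_bar in the frame of pot_oblong_rim between 0.025 and 0.035 m and angle between the y axis of lid_oblong_bar and the y axis of pot_oblong_rim, either way round below 0.1 rad); the robot touches nothing.
It fails at once if a lid is dropped ((linear speed of lid_small above 0.6 m/s and contact force between the fingers and lid_small below 0.05 N) or (linear speed of lid_medium above 0.6 m/s and contact force between the fingers and lid_medium below 0.05 N) or (linear speed of lid_large above 0.6 m/s and contact force between the fingers and lid_large below 0.05 N) or (linear speed of lid_oblong above 0.6 m/s and contact force between the fingers and lid_oblong below 0.05 N)).
It fails at once if a container is shoved or knocked over (distance of any of pot_small_rim, pot_medium_rim, pot_large_rim, pot_oblong_rim from where it was at the start of the episode above 0.04 m or angle between any of pot_small_rim, pot_medium_rim, pot_large_rim, pot_oblong_rim's own z axis and vertical above 0.35 rad).
It fails at once if the sauce bottle is disturbed (distance of squeeze_bottle from where it was at the start of the episode above 0.03 m).
It fails at once if the ladle is disturbed (distance of ladle from where it was at the start of the episode above 0.03 m).
It also fails if it takes over 115 s, if anything falls off the work surface, if the arm or the gripper's body presses on something with over 40 N, if the wrist force passes 120 N, or if a joint passes its speed limit or range.

## Working session

There is one attempt and no reset: what is moved stays moved. The work goes in short steps, each a Python script; the robot and the scene stay as the last script left them, time stands still between calls to the robot, and variables do not carry over. Pictures are saved under pics/ and viewed, at most 14 in all, crops included, and the job is handed in when it is done.

```bash
mkdir -p pics; ls; python3 - <<'E'
from plant import robot
import cv2,numpy as np
for n in("side","top"):
    f=robot.grab_frame(n); cv2.imwrite(f"pics/{n}0.png",f["image"][:,:,::-1]); np.savez(f"/tmp/{n}0.npz",**f)
    R,t=np.array(f["R"]),np.array(f["t"]); print(n,f["fx"],f["cx"],f["cy"],f["dist_coeffs"],(-R.T@t).round(3),R.round(3).tolist())
s=robot.sense();print(s["t"],s["tcp_rot"],robot.nose_length)
E
```

```text
pics
side 593.8331970617372 317.0463596082579 250.54805798807618 [-0.10099792  0.          0.          0.          0.        ] [0.475 1.058 1.204] [[-1.0, -0.017, -0.011], [-0.005, 0.734, -0.679], [0.019, -0.679, -0.734]]
top 559.0763802606691 324.1204549797069 242.1306210465698 [-0.17802712  0.          0.          0.          0.        ] [0.348 0.01  1.829] [[0.016, -1.0, 0.005], [-0.994, -0.016, -0.11], [0.11, -0.004, -0.994]]
0.1 [-3.13984991e+00  8.28117958e-05  2.99880962e-01] 0.011
```

View pics/top0.png

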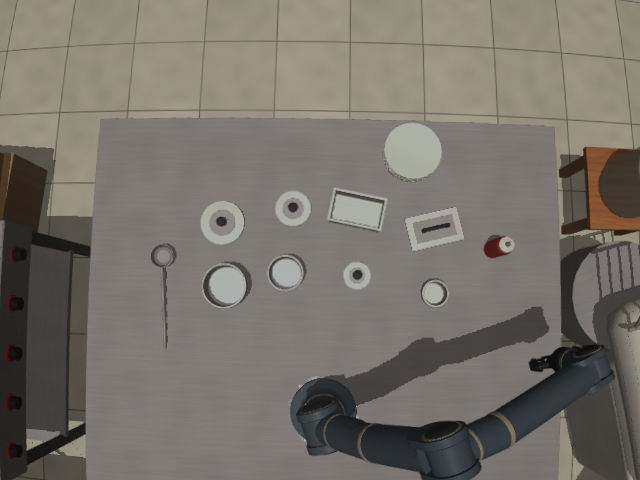

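View pics/side0.png

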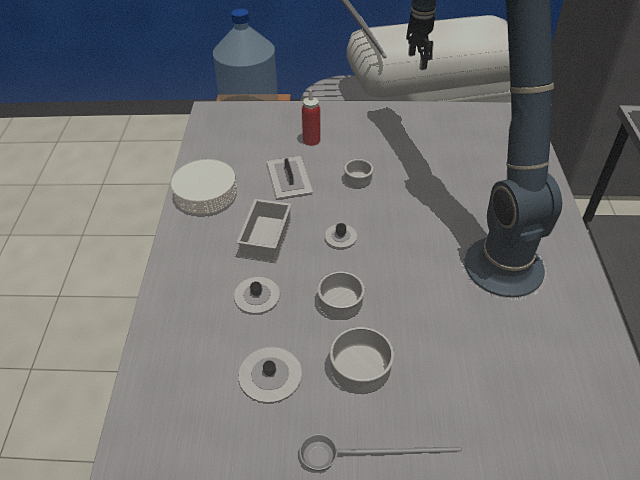

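The top view shows the large, medium, small and oblong lids at (222,222), (293,208), (357,275) and (435,229). Their pots are at (227,285), (286,272), (434,292) and (357,208). The bottle is at (500,245), the ladle at (163,255), and there is also a plate stack at (413,152). The side view shows the same objects, with the knobs dark.

```bash
cat > h.py <<'E'
import numpy as np,cv2
def K(f): return np.array([[f["fx"],0,f["cx"]],[0,f["fy"],f["cy"]],[0,0,1]],float)
def ray(f,px):
    u=cv2.undistortPoints(np.array(px,float).reshape(-1,1,2),K(f),np.array(f["dist_coeffs"])).reshape(-1,2)
    R=np.array(f["R"]);t=np.array(f["t"])
    return -R.T@t,np.c_[u,np.ones(len(u))]@R
def plane(f,px,z):
    c,d=ray(f,px); return c+d*((z-c[2])/d[:,2])[:,None]
def tri(fs,pxs):
    A=np.zeros((3,3));b=np.zeros(3);cs=[]
    for f,p in zip(fs,pxs):
        c,d=ray(f,p);d=d[0]/np.linalg.norm(d[0]);P=np.eye(3)-np.outer(d,d);A+=P;b+=P@c;cs.append((P,c))
    X=np.linalg.solve(A,b);return X,[np.linalg.norm(P@(X-c)) for P,c in cs]
def proj(f,X):
    return cv2.projectPoints(np.array(X,float).reshape(-1,1,3),cv2.Rodrigues(np.array(f["R"]))[0],np.array(f["t"]),K(f),np.array(f["dist_coeffs"]))[0].reshape(-1,2)
def cloud(f):
    z=f["range_z"]; v,u=np.mgrid[:480,:640]; c,d=ray(f,np.c_[u.ravel(),v.ravel()])
    X=(c+d*z.ravel()[:,None]).reshape(480,640,3); X[z==0]=np.nan; return X
def dark(f,thr=60):
    g=f["image"].max(2)<thr
    n,l,s,c=cv2.connectedComponentsWithStats(g.astype(np.uint8)); return [(c[i],s[i,4],l==i) for i in range(1,n)]
E
python3 - <<'E'
from h import *
T=dict(np.load("/tmp/top0.npz"));S=dict(np.load("/tmp/side0.npz"))
top={"lL":(222,222),"lM":(293,208),"lS":(357,275),"lO":(435,229)}; sd={"lL":(269,369),"lM":(256,289),"lS":(341,230),"lO":(289,172)}
for k in top:
    p=[]
    for f,q in((T,top[k]),(S,sd[k])):
        c=[x for x in dark(f) if x[1]>15 and np.hypot(*(x[0]-q))<12]; p.append(c[0][0] if c else np.array(q,float)); 
    X,e=tri([T,S],p); print(k,np.round(p,1).tolist(),X.round(4),np.round(e,4))
C=cloud(T)
m=(C[...,2]>0.006)&(C[...,2]<.25)&(C[...,0]>.28)
n,l,s,c=cv2.connectedComponentsWithStats(m.astype(np.uint8))
for i in range(1,n):
    if s[i,4]<60: continue
    P=C[l==i]; hi=P[P[:,2]>np.percentile(P[:,2],97)-.012]
    r=cv2.minAreaRect(hi[:,:2].astype(np.float32)*1000)
    print(c[i].round(),s[i,4],"z",np.percentile(P[:,2],[10,50,90,97]).round(3),"rect",np.round(r[0],1),np.round(r[1],1),round(r[2],1))
E
```

```text
lL [[220.8, 221.0], [268.6, 367.9]] [0.6101 0.3414 0.0347] [0.0003 0.0003]
lM [[292.5, 206.8], [255.6, 288.4]] [0.66   0.1083 0.0346] [0. 0.]
lS [[356.9, 274.5], [340.5, 229.6]] [ 0.4428 -0.1037  0.0344] [0.0004 0.0004]
lO [[435.2, 227.1], [288.5, 170.9]] [ 0.6004 -0.359   0.0329] [0.0009 0.0009]
[412. 152.] 2747 z [0.055 0.063 0.069 0.072] rect [ 849.9 -280.7] [188.2 188.5] 65.2
[357. 209.] 928 z [0.007 0.049 0.068 0.072] rect [ 651.  -101.3] [176.  109.9] 78.7
[293. 209.] 926 z [0.008 0.013 0.022 0.048] rect [657.8 107.6] [27.6 27.7] 19.6
[222. 222.] 1388 z [0.008 0.013 0.02  0.045] rect [607.8 341.5] [28.4 27.6] 48.5
[354. 210.] 69 z [0.006 0.008 0.012 0.014] rect [649.4 -93.7] [62.1 37.7] 38.5
[434. 229.] 1727 z [0.008 0.014 0.022 0.048] rect [ 598.8 -358.6] [12.4 87.2] 13.6
[  9. 267.] 1716 z [0.019 0.052 0.095 0.101] rect [ 444.  1071.7] [315.   26.3] 3.9
[499. 246.] 497 z [0.026 0.132 0.163 0.182] rect [ 530.5 -554.5] [11.5 18.6] 70.0
[161. 269.] 446 z [0.008 0.019 0.031 0.035] rect [410.  545.6] [ 77.8 245.6] 83.9
[285. 272.] 546 z [0.007 0.029 0.062 0.066] rect [443.1 126.2] [114.8 114.9] 1.3
[222. 285.] 788 z [0.007 0.038 0.072 0.076] rect [399.6 320.1] [142.3 141.4] 75.0
[357. 276.] 564 z [0.008 0.013 0.044 0.049] rect [ 440.8 -105.2] [26.  29.5] 2.6
[436. 293.] 424 z [0.007 0.026 0.052 0.056] rect [ 386.6 -354.4] [87.5 86.7] 44.7
[635. 318.] 126 z [0.007 0.012 0.087 0.103] rect [  302.2 -1037.3] [26.3  7.7] 21.7
```

```bash
python3 - <<'E'
from plant import robot
from h import *
robot.move_straight([.199,-.645,.33],vel=.3)
robot.goto([.42,-.23,.36],[np.pi,0,0]); s=robot.sense(); print(s["t"],s["joint_pos"])
f=robot.grab_frame("wrist");np.savez("/tmp/w0.npz",**f);cv2.imwrite("pics/w0.png",f["image"][:,:,::-1])
R,t=np.array(f["R"]),np.array(f["t"]);print((-R.T@t).round(3),R.round(2).tolist(),f["fx"],f["dist_coeffs"])
for n,x in dict(lS=(.44,-.105),lM=(.659,.108),lL=(.608,.3415),lO=(.599,-.3585),pS=(.387,-.354),pM=(.443,.126),pL=(.4,.32),pO=(.651,-.101)).items():
    for z in(.035,.2):
        for yaw in((0,1.57,-1.57) if n[1]!="O" else (1.81,-1.33) if n[0]=="l" else (1.37,-1.77)):
            q=robot.inverse_kinematics([*x,z],[np.pi,0,yaw]);print(n,z,yaw,None if q is None else np.round(q,2))
E
```

```text
2.2583 [ 0.70088156  0.07153254 -0.3025517   1.79699599  0.02240283  1.27689099
 -1.18007359]
[ 0.495 -0.232  0.492] [[-0.0, -1.0, -0.0], [-0.96, 0.0, 0.3], [-0.3, 0.0, -0.96]] 347.11726808831344 [-0.03062697  0.          0.          0.          0.        ]
lS 0.035 0 [ 0.45  0.46 -0.37  2.2   0.32  0.53 -1.74]
lS 0.035 1.57 [ 0.49  0.46 -0.42  2.2   0.36  0.54 -0.21]
lS 0.035 -1.57 [-0.42  0.53  0.72  2.25 -0.65  0.58 -2.35]
lS 0.2 0 [ 0.53  0.18 -0.43  2.07  0.1   0.91 -1.53]
lS 0.2 1.57 [ 0.59  0.19 -0.51  2.06  0.12  0.91  0.02]
lS 0.2 -1.57 [-0.85  0.28  1.19  2.13 -0.33  0.93 -2.61]
lM 0.035 0 [ 0.1   0.73 -0.48  1.69  0.43  0.83 -2.14]
lM 0.035 1.57 [ 0.1   0.73 -0.49  1.69  0.44  0.83 -0.58]
lM 0.035 -1.57 [-0.89  1.    1.1   1.75 -1.01  1.08 -2.56]
lM 0.2 0 [ 0.16  0.56 -0.57  1.57  0.32  1.11 -2.06]
lM 0.2 1.57 [ 0.2   0.57 -0.63  1.57  0.36  1.12 -0.52]
lM 0.2 -1.57 [ 0.48  0.79 -1.18  1.55  0.75  1.31  2.34]
lL 0.035 0 [-0.14  0.82 -0.68  1.6   0.61  0.93 -2.6 ]
lL 0.035 1.57 [-0.12  0.84 -0.72  1.6   0.64  0.95 -1.06]
lL 0.035 -1.57 [ 0.1   1.08 -1.19  1.59  1.05  1.23  
[... 945 characters left out ...]
  0.21  0.93 -2.15]
pM 0.2 1.57 [ 0.33  0.26 -0.8   2.04  0.23  0.94 -0.59]
pM 0.2 -1.57 [ 0.59  0.38 -1.16  2.03  0.42  1.    2.37]
pL 0.035 0 [-0.47  0.52 -0.36  2.07  0.32  0.6  -2.62]
pL 0.035 1.57 [-0.22  0.6  -0.7   2.06  0.61  0.69 -1.31]
pL 0.035 -1.57 [ 0.09  0.86 -1.18  2.04  1.    0.99  1.5 ]
pL 0.2 0 [-0.56  0.26 -0.24  1.95  0.08  0.94 -2.4 ]
pL 0.2 1.57 [ 0.1   0.46 -1.1   1.92  0.48  1.05 -1.21]
pL 0.2 -1.57 [ 0.14  0.5  -1.17  1.92  0.53  1.07  1.89]
pO 0.035 1.37 [ 0.37  0.7  -0.4   1.72  0.36  0.8  -0.4 ]
pO 0.035 -1.77 [-0.49  0.87  0.91  1.77 -0.84  0.94 -2.56]
pO 0.2 1.37 [ 0.44  0.53 -0.5   1.6   0.28  1.09 -0.34]
pO 0.2 -1.77 [ 0.81  0.78 -1.18  1.58  0.74  1.3   2.46]
```

View pics/w0.png

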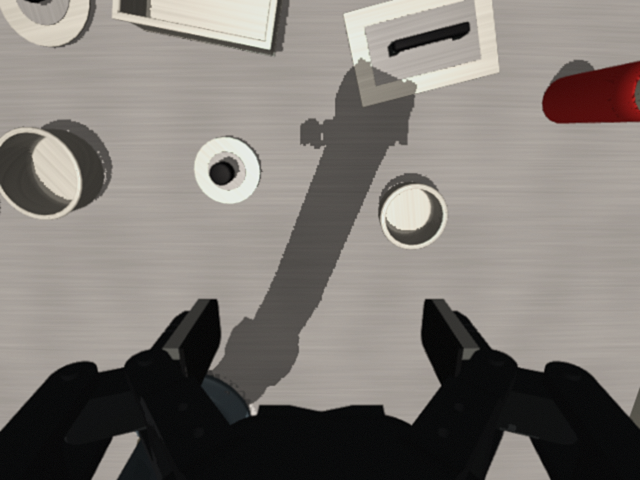

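The wrist view shows the small lid at (228,170), the small pot's mouth at (413,216), and the oblong lid at (428,45) with its bar whole. The pan is cropped at the top edge. One hover covers both the lid and the pot, so I'll measure from here.

```bash
cat >> h.py <<'E'
G=dict(lS=((.441,-.105),.045,.012),lM=((.658,.108),.059,.012),lL=((.608,.3415),.073,.012),lO=((.599,-.3585),.106,.012),
       pS=((.387,-.354),.042,.050),pM=((.443,.126),.056,.060),pL=((.400,.320),.070,.070),pO=((.651,-.101),.103,.065))
def meas(f,n):
    """outline of rim/disc: pixels at its height by range, contour cast onto its plane"""
    xy,r,zt=G[n]; C=cloud(f)
    near=(np.hypot(C[...,0]-xy[0],C[...,1]-xy[1])<r+.015)
    m=near&(abs(C[...,2]-zt)<.007); zm=np.median(C[m][:,2])
    m=cv2.morphologyEx(m.astype(np.uint8),cv2.MORPH_CLOSE,np.ones((3,3)))
    c=max(cv2.findContours(m,cv2.RETR_EXTERNAL,cv2.CHAIN_APPROX_NONE)[0],key=len).reshape(-1,2)
    P=plane(f,c,zt)[:,:2].astype(np.float32)*1000
    h=cv2.convexHull(P)
    if n[1]=="O":
        (cx,cy),(w,hh),a=cv2.minAreaRect(h); a=a if w>hh else a+90; size=(max(w,hh),min(w,hh))
    else:
        (cx,cy),rr=cv2.minEnclosingCircle(h);(ex,ey),size,_=cv2.fitEllipse(P); a=0; cx,cy=(cx+ex)/2,(cy+ey)/2
    return np.array([cx,cy])/1000,np.round(size,1),round(a,1),round(float(zm),4)
E
python3 - <<'E'
from h import *
W=dict(np.load("/tmp/w0.npz"));T=dict(np.load("/tmp/top0.npz"));S=dict(np.load("/tmp/side0.npz"))
for n in G:
    for k,f in(("w",W),("t",T),("s",S)):
        if k=="w" and n not in("lS","pS","lO"):continue
        try: print(n,k,*meas(f,n))
        except Exception as e: print(n,k,e)
# height across two views: knob of small lid, wrist+top ; bar
for X0 in((.441,-.105,.036),(.599,-.3585,.039)):
    p=[]
    for f in(W,T,S):
        q=proj(f,X0)[0]; c=min((x for x in dark(f) if x[1]>15),key=lambda x:np.hypot(*(x[0]-q))); p.append(c[0])
    print(np.round(p,1).tolist(),*tri([W,T,S],p))
# rim centre heights from outlines in two views
def ctr(f,n):
    return proj(f,[*meas(f,n)[0],G[n][2]])[0]
for n in G: print(n,*[np.round(v,4) for v in tri([T,S],[ctr(T,n),ctr(S,n)])])
E
```

```text
lS w [ 0.44190295 -0.10279545] [88.1 89.1] 0 0.0127
lS t [ 0.44227527 -0.10444546] [ 98.6 103.5] 0 0.0115
lS s [ 0.4423802  -0.09714191] [89.3 93.4] 0 0.0129
lM t [0.65672415 0.1065982 ] [125.1 133.9] 0 0.0119
lM s [0.65966791 0.11402557] [119.1 123. ] 0 0.0128
lL t [0.60848636 0.34078006] [152.8 158.5] 0 0.0118
lL s [0.61072754 0.34304701] [144.9 147. ] 0 0.0128
lO w [ 0.59979346 -0.35926105] [180.1 112.8] 104.1 0.0128
lO t [ 0.61622479 -0.35698151] [233.8 202.2] 95.7 0.0115
lO s [ 0.58467554 -0.35417224] [232.3 155.2] 110.7 0.0129
pS w [ 0.38609142 -0.35366795] [88.1 88.3] 0 0.0499
pS t [ 0.3866382  -0.35426155] [84.9 87.1] 0 0.0495
pS s [ 0.38680804 -0.35097768] [85.6 92.7] 0 0.0497
pM t [0.44322501 0.12587011] [111.  111.9] 0 0.0593
pM s [0.44400926 0.12891904] [112.9 116.9] 0 0.0593
pL t [0.40047195 0.3198723 ] [140.3 142.4] 0 0.0688
pL s [0.4010414  0.32202965] [141.6 143. ] 0 0.0695
pO t [ 0.650935   -0.10129727] [176.  108.7] 79.0 0.0649
pO s [ 0.65106177 -0.09794286] [183.3 109.3] 78.9 0.065
[[222.0, 172.5], [356.9, 274.5], [340.5, 229.6]] [ 0.44250494 -0.10320498  0.03521847] [np.float64(0.0005697716431313068), np.float64(0.000736413566706805), np.float64(0.000286085383985265)]
[[428.9, 37.6], [435.2, 227.1], [288.5, 170.9]] [ 0.60067074 -0.3596884   0.03247949] [np.float64(0.000832755586198562), np.float64(0.0009702181070778721), np.float64(0.0011577880776096206)]
lS [ 0.4424 -0.1049  0.004 ] [0.0003 0.0003]
lM [0.6597 0.1071 0.0029] [0.0014 0.0014]
lL [0.61   0.3413 0.0089] [0.0011 0.0011]
lO [ 0.6001 -0.3551  0.0144] [0.0156 0.0156]
pS [ 0.3866 -0.3549  0.0468] [0.0001 0.0001]
pM [0.4437 0.1261 0.0565] [0.0002 0.0002]
pL [0.4007 0.3203 0.0673] [0.0002 0.0002]
pO [ 0.6516 -0.1015  0.0615] [0. 0.]
```

Two-view heights agree with the text to within a few mm: knobs at 0.035, rims at 0.05, 0.06, 0.07 and 0.065. Next I take two close hovers for the remaining targets and place the small lid.

```bash
cat >> h.py <<'E'
from plant import robot
def D(yaw): return [np.pi,0,yaw]
def pick(xy,yaw,z,hover=.16,opening=.65):
    robot.goto([*xy,hover],D(yaw)); robot.grip(opening)
    robot.move_straight([*xy,z],vel=.12); robot.grip(0.0,40); s=robot.sense()
    print("gripped",s["t"],"op",round(s["opening"],3),"F",s["gripper_force"])
    robot.move_straight([*xy,hover],vel=.15)
def place(xy,yaw,z,hover=.17):
    robot.goto([*xy,hover],D(yaw)); robot.move_straight([*xy,z+.015],vel=.15)
    c=robot.move_straight([*xy,z-.003],vel=.03,contact_N=6); s=robot.sense()
    print("down",c,"z",np.round(s["tcp_pos"],4),"aim",z,"op",round(s["opening"],3),s["wrist_force"])
def release(up=.2):
    robot.grip(.65); p=robot.sense()["tcp_pos"]; robot.move_straight([p[0],p[1],p[2]+.05],vel=.12); robot.move_straight([p[0],p[1],up],vel=.3); print("t",robot.sense()["t"])
def snap(n,cam="wrist"):
    f=robot.grab_frame(cam); np.savez(f"/tmp/{n}.npz",**f); cv2.imwrite(f"pics/{n}.png",f["image"][:,:,::-1]); return f
E
python3 - <<'E'
from h import *
Y=np.pi/2
robot.goto([.55,.0,.36],D(Y)); f=snap("w1")
for n in("lM","lL","pM","pL"): print(n,*meas(f,n))
robot.goto([.52,-.24,.36],D(Y)); f=snap("w2")
for n in("lS","pO"): print(n,*meas(f,n))
pick((.442,-.1035),Y,.030)
f=snap("w3")
E
```

```text
lM [0.65949512 0.11018129] [115.9 116.7] 0 0.0126
  return _methods._mean(a, axis=axis, dtype=dtype,
  ret = ret.dtype.type(ret / rcount)
Traceback (most recent call last):
  File "h.py", line 30, in meas
    c=max(cv2.findContours(m,cv2.RETR_EXTERNAL,cv2.CHAIN_APPROX_NONE)[0],key=len).reshape(-1,2)
      ~~~^^^^^^^^^^^^^^^^^^^^^^^^^^^^^^^^^^^^^^^^^^^^^^^^^^^^^^^^^^^^^^^^^^^^^^^^
ValueError: max() iterable argument is empty
```

View pics/w1.png

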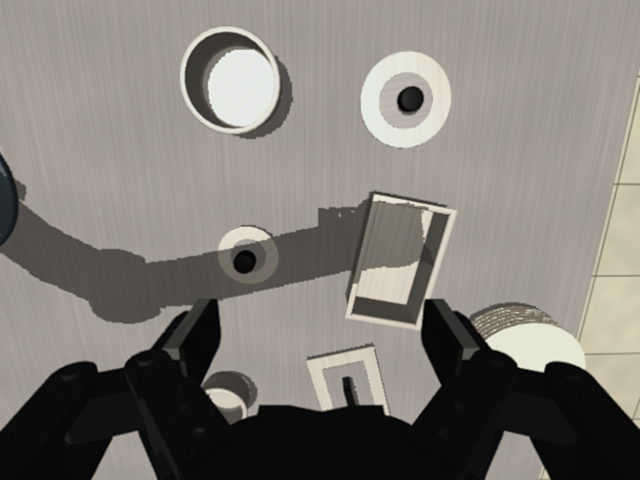

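```bash
python3 - <<'E'
from h import *
f=dict(np.load("/tmp/w1.npz")); s=robot.sense();print(s["t"],s["tcp_pos"],s["tcp_rot"])
for n in("pM","pL","pO"):
    try: print(n,*meas(f,n))
    except Exception as e: print(n,"not seen")
print(proj(f,[.608,.3415,.012]),proj(f,[.4,.32,.07]))
E
```

```text
3.3917 [ 0.54992779 -0.00219347  0.35974911] [-3.14108512e+00  9.98822634e-04  1.56645105e+00]
pM [0.44462216 0.12768801] [114.9 115.7] 0 0.0599
pL not seen
pO [ 0.65180682 -0.09920248] [177.1 109.2] 79.0 0.065
[[ 371.75590115 -115.07557608]] [[ 169.42883169 -125.29301262]]
  return _methods._mean(a, axis=axis, dtype=dtype,
  ret = ret.dtype.type(ret / rcount)
```

w1 shows the medium pot at (230,80), the medium lid at (406,99), the pan at (402,262), and the small lid at (246,254). The large pair is out of view; I'll measure it later. Picking the small lid now.

```bash
python3 - <<'E'
from h import *
Y=np.pi/2
pick((.442,-.1035),Y,.030)
place((.3864,-.354),Y,.071)
f=snap("w3")
E
```

```text
gripped 6.3667 op 0.338 F 39.23902094364166
down True z [ 0.3864 -0.3542  0.072 ] aim 0.071 op 0.336 [-0.0578503   0.36708613  5.6626638 ]
```

View pics/w3.png

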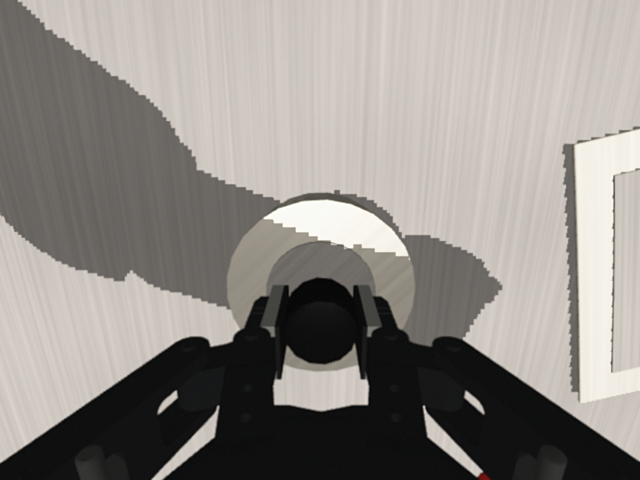

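The small lid's disc sits centred over its pot, around (320,282). The stop height was 0.072 against an aim of 0.071, so it is down. I'll release it, check, and do the oblong lid.

```bash
python3 - <<'E'
from h import *
G["lSp"]=((.3864,-.354),.045,.053)
release(.22)
robot.sleep(.2); f=snap("w4"); print("small lid",*meas(f,"lSp"))
r=np.deg2rad
pick((.600,-.3594),r(104.),.031,hover=.2)
place((.6515,-.1003),r(79.),.087,hover=.2)
f=snap("w5")
E
```

```text
t 11.075
small lid [ 0.38597127 -0.35350757] [88.9 89.3] 0 0.0538
gripped 14.425 op 0.134 F 40.309569239616394
down True z [ 0.6515 -0.1003  0.0874] aim 0.087 op 0.133 [-0.96911612 -0.61467406  3.94201758]
```

View pics/w5.png

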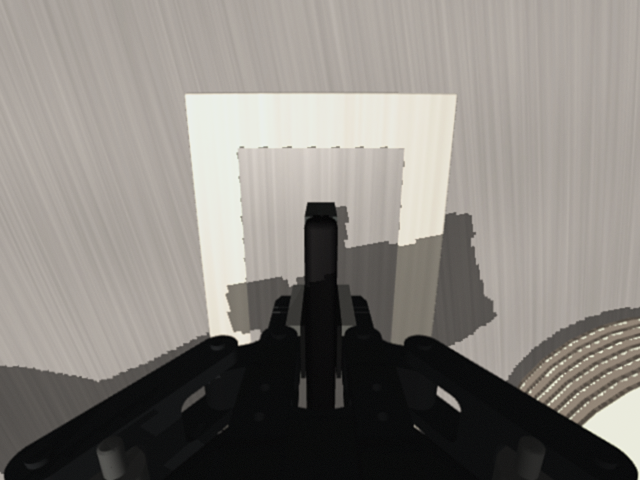

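The small lid is confirmed seated and centred within 1 mm. The oblong plate, outlined (187,95)–(455,95), covers the pan squarely at the seated height. I'll release it, then do the medium lid and measure the large pair from beside it.

```bash
python3 - <<'E'
from h import *
Y=np.pi/2
G["lOp"]=((.6515,-.1003),.106,.068);G["lMp"]=((.444,.127),.059,.063)
release(.36)
robot.sleep(.2); f=snap("w6"); print("oblong lid",*meas(f,"lOp"))
pick((.6595,.1085),Y,.030,hover=.18)
place((.444,.127),Y,.081,hover=.18)
f=snap("w7")
release(.36); robot.sleep(.2); f=snap("w8")
for n in("lMp","pL","lL"): print(n,*meas(f,n))
E
```

```text
t 20.05
oblong lid [ 0.65119507 -0.10004901] [180.  112.2] 79.1 0.0688
gripped 23.3333 op 0.335 F 39.81187105178833
down True z [0.4442 0.1269 0.082 ] aim 0.081 op 0.338 [-0.78581205 -0.10853468  6.24308873]
t 28.4667
lMp [0.4437428  0.12801093] [116.6 117.1] 0 0.0638
pL [0.39974342 0.31891515] [134.1 137.8] 0 0.07
lL [0.60836368 0.32914536] [ 87.6 157.2] 0 0.0127
```

View pics/w8.png

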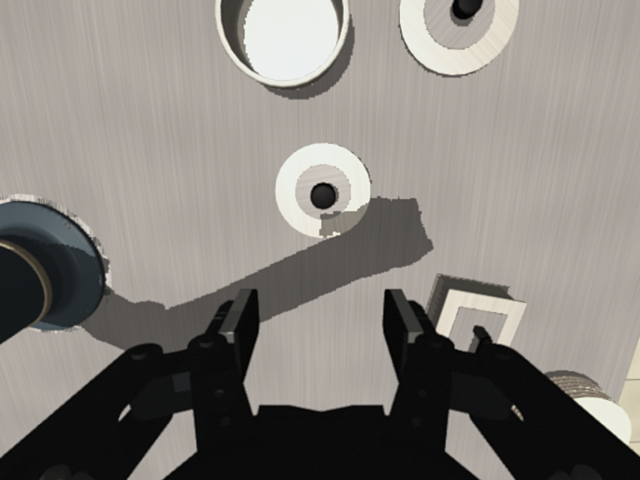

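The oblong and medium lids are seated (medium at (323,190)). The large pot and lid are cropped at the top of the image, so I take one nearer hover for them.

```bash
python3 - <<'E'
from h import *
Y=np.pi/2
robot.goto([.5,.22,.36],D(Y)); robot.sleep(.2); f=snap("w9")
pl=meas(f,"pL"); ll=meas(f,"lL"); print(pl,ll)
q=proj(f,[*ll[0],.036])[0]; kn=min((x for x in dark(f) if x[1]>15),key=lambda x:np.hypot(*(x[0]-q)))
print("knob",plane(f,kn[0],.036))
a,b=ll[0],pl[0]
if np.hypot(*(a-(.609,.3415)))<.004 and np.hypot(*(b-(.4005,.320)))<.004:
    a=(a+[.6095,.3413])/2; b=(b+[.4005,.3203])/2
    pick(a,Y,.030,hover=.19); place(b,Y,.091,hover=.19); f=snap("w10")
E
```

```text
(array([0.39959616, 0.32088348]), array([143.1, 143.3]), 0, 0.0699) (array([0.60895425, 0.34332349]), array([143.9, 144.5]), 0, 0.0127)
knob [[0.60915357 0.34290821 0.036     ]]
gripped 32.4667 op 0.335 F 39.69109833240509
down True z [0.4003 0.3205 0.0919] aim 0.091 op 0.34 [-0.13933235 -0.94756376  6.22290425]
```

```bash
ls pics
```

```text
side0.png
top0.png
w0.png
w1.png
w10.png
w3.png
w4.png
w5.png
w6.png
w7.png
w8.png
w9.png
```

```bash
python3 - <<'E'
from h import *
Y=np.pi/2
release(.36); robot.sleep(.2); f=snap("w11")
G.update(lLp=((.4003,.3205),.073,.073),lMp=((.444,.127),.059,.063),lOp=((.6515,-.1003),.106,.068),lSp=((.3864,-.354),.045,.053))
print("L",*meas(f,"lLp"))
robot.goto([.5,.45,.4],D(Y)); f=snap("top1","top")
for n in("lSp","lMp","lLp","lOp"): print(n,*meas(f,n))
E
```

```text
t 37.6167
L [0.39974641 0.32091541] [144.8 144.9] 0 0.0738
lSp [ 0.38738731 -0.3540033 ] [84.8 87.1] 0 0.0533
lMp [0.44273244 0.12596492] [114.8 115.6] 0 0.0635
lLp [0.45282996 0.2926548 ] [15.8 88.1] 0 0.0725
lOp [ 0.65045337 -0.10233154] [179.5 112.3] 79.0 0.0688
```

View pics/top1.png

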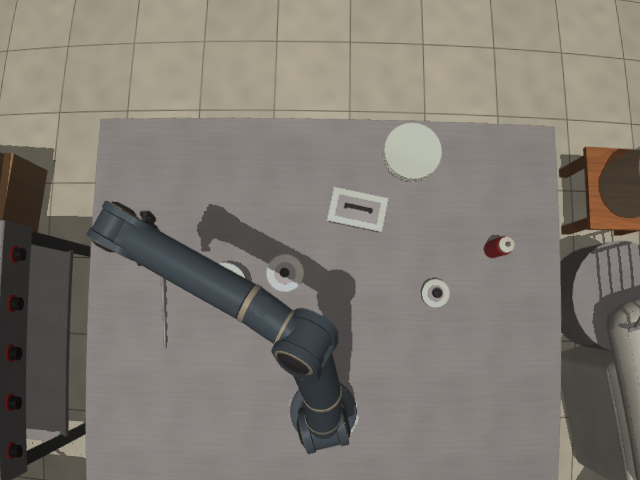

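View pics/w11.png

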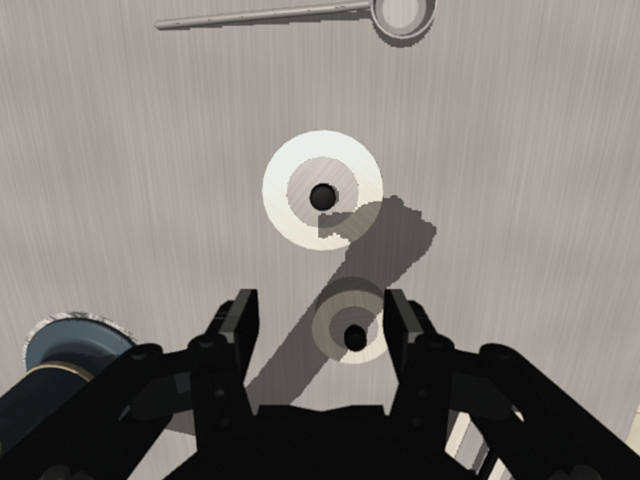

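The top view shows the small, medium and oblong lids seated at (434,292), (285,272) and (358,209), with the bottle and ladle in place. w11 shows the large lid seated at (323,190), which the top view cannot see because the arm covers it. The arm is clear, so I'm handing in.

```bash
python3 -c "
from plant import robot
robot.sleep(.3); print(robot.close_job())"
```

```text
the job is handed in; nothing more can be done
None
```

All four lids measured centred within about 2 mm and at seated height on their own containers; the job was handed in at about 40 s of robot time (limit 115 s), and no verdict was returned.

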